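Cock and trip the dowel driver

TASK

Drive the dowel into the board with the spring driver: draw the bolt back by its upright handle until the catch holds it, feeling for it and not ramming the lug hard into the rubber buffer behind, and let go of the handle so that the bolt stays cocked. Then press the trip pad gently down so that the bolt fires by itself and drives the dowel flush. Do not push the dowel with the fingers, and leave the hammer, the plywood box and the offcut where they lie.

Things in the scene. Friction and masses are not known exactly. Their poses are not given: they have to be found in the camera images.
- driver: fixed: grey base 335 x 124 x 12 mm. Origin on the bench under the bolt's axis; local +x is the firing direction (roughly away from the robot), +y the sear lever's side. The bolt (24 mm thick) lies along x at height 36. Local mm: front saddle x 42 to 52, 50 high; board from x 70, 56 high; clamp at x 195, 125 high; spring tube x -180 to -100, 57 high; lever bar x -150 to -22 at y 35, 58 high
- handle (a point): centre of the top of the bolt's upright round handle, 14 mm thick, 57 mm of it free above the bolt, top 105 mm above the bench; it moves with the bolt; local y 0, local x 18 mm less the bolt's draw. Fingers have room before and behind it above height 65 mm over the whole stroke
- striker (a joint): how far the bolt is drawn back (local -x), m: 0 rest, -0.014 face on the board, 0.060 most. Spring 300 N/m, neutral at 0, friction 1 N. The lug of a collar on the bolt lifts the sear over some 20 mm (1 to 6 N extra), then is caught at a value different each time, 0.032 to 0.050: find it by feel. Eased forward, a caught bolt stays and its pull on the hand drops to nothing; else it follows the hand
- buffer (a joint): compression of the black rubber buffer on the sear bracket, m: 0 when free. The lug meets it about 1.5 mm after the catch point, and the pull then grows by 3 N for each mm; more than 0.0035 is ramming it
- trip_pad (a point): centre of the top of the steel trip pad, 34 x 34 mm, 64 mm above the bench, on the rear end of the sear lever; local x -135, y 45 mm. Pressing it straight down lifts the tooth: about 8 to 10 mm of travel at 3 to 10 N frees the cocked bolt; the lever stops after 12 mm. Free space below it: 40 mm
- sear (a joint): angle of the sear lever, rad: 0 with the tooth down (sprung there), 0.28 with the pad fully down; about 0.18 frees the lug
- dowel (a joint): how far the wooden dowel (12 mm thick, at height 36 mm) has been driven in, m: it starts at 0 to 0.003 and stands out of the board's edge by 0.010 less this value; 0.010 is flush. It takes 5 N and only the bolt's blow is to drive it
- mallet: loose bystander: a hammer lying beside the driver, about 0.26 m long
- dowel_box: loose bystander: open plywood box 90 x 120 x 35 mm; origin at the centre of its underside
- offcut: loose bystander: wood offcut 130 x 60 x 30 mm; origin at the centre of its underside

How it is judged:
By the outcome, as a careful person would: the job done as asked, in the order asked, and still so for the second after the job is handed in, with the robot touching nothing.
It also fails if it takes over 72 s, if anything falls off the work surface, if the arm or the gripper's body presses on something with over 40 N, if the wrist force passes 120 N, or if a joint passes its speed limit or range.

ROBOT

A 6-joint arm with a two-finger parallel gripper is mounted at the origin on the work surface. World frame = base frame: x ahead of the robot, y to its left, z up, the work surface at z = 0. Lengths are in m, angles in rad, forces in N, time in s.
With the tool pointing down it reaches from about 0.375 to 0.75 m from the base axis. Payload 9 kg.
Tool frame: the origin (TCP) lies midway between the tips of the shut fingers; the grasp point (between the pads) lies 19 mm behind it (manip.grasp_offset is the z of the grasp point in the tool frame, in m); z points along the fingers, y is the line along which they close (so a half turn about z gives the same grasp; the last joint's range is limited). The gripper opens to 85 mm and grips with 20 to 120 N. Pads are 22 mm wide; open, the fingers measure 114 mm over their backs; the gripper's body (76 mm by 85 mm) begins 54 mm behind the grasp point. The pads swing forward as they close: fully open they stand 13 mm farther back than shut.
Start: joints at [-0.218, 0.104, 0.097, 1.564, 0, 1.353], TCP at [0.6, 0, 0.231] pointing down, gripper open.
Joint ranges: [-2.99, 2.99], [-0.84, 1.86], [-1.1, 1.16], [-1.84, 2.11], [-1.51, 1.56], [-3.14, 3.14]. Speed limits (rad/s): [2.22, 2.22, 2.57, 3.14, 3.14, 3.14].

INTERFACE

Orientations are given as [roll, pitch, yaw] about the fixed x, y, z axes, in that order (R = Rz(yaw) Ry(pitch) Rx(roll)).
In Python, from rig import telemetry, cams, manip gives the robot as it stands.
- The arm moves only by the shell command python3 -m inch 'ROWS'. ROWS is JSON, a list of rows, each a list of 5 numbers: the shift along the tool's x, y, z in m, then the turn about the tool's z in rad, then the gripper command: -1 is shut, 1 is fully open, values between are in proportion. In form: [[tx, ty, tz, roll, jaw], ...]. A call has 1 to 12 rows; each row is the pose to reach, as a shift and turn from the pose commanded when the call began, along the tool's axes at that moment; what a row does not reach only later rows make up. A row lasts 1/10 s, in which the tool goes at most 50 mm and 8.59 degrees, less where a joint would pass 70% of its speed; a pose out of reach is approached as far as the arm can. A call with a gripper value outside its range is refused whole. The fingers move at their own pace and stop on an object; the grip force is fixed at half the most. Time passes only in rows, so rows that repeat a pose let the fingers close. It gives the time, the measured TCP pose, the force, the opening and the grip force at its end, in the units of the state.
- telemetry.get_obs(): the state, without advancing time (a new reading comes with each control period).
- cams.get_image(name): name is "scene" or "side" or "wrist"; returns the picture (420x560x3 uint8, blue, green, red); there is no depth.
- cams.camera_info(name): a dict with "mtx" (3x3 intrinsics, pixels), "dist_coeffs" ([k1, k2, p1, p2, k3] as OpenCV has them; the pictures are not rectified), "view" (4x4, takes a point from world to camera coordinates); the wrist camera has in their place "tool_from_camera" (4x4, takes a point from camera to tool coordinates, whose origin is the TCP and whose axes are the flange's). Camera axes: x right, y down, z forward; pixel columns grow to the right and rows downward; lengths in m; the calibration is good to about 2 mm. A picture is of the moment at which its call begins: read the wrist's pose just before it. camera_info takes no time and is no camera call.
- manip.sign_off(): hands the job in; it is judged then, once.
The state is a dict: "clock": time; "joint_pos": joint angles; "dq": joint speeds; "joint_torque": joint torques, N m; "eef_pos": TCP position; "tool_rot": TCP orientation; "force": force on the tool from outside, world axes, zero at the start; "ft_torque": the same for the moment, N m; "finger_gap": finger opening in m; "finger_force": force on a finger pad.
Only numpy, scipy, OpenCV 4.12 (cv2) and the standard library are available. Lean on these libraries where they do the work, as an engineer would, in place of code of your own. Each camera call takes 0.05 s, during which the arm holds its last target. There are 200 camera calls.

## Working session

There is one attempt and no reset: what is moved stays moved. The work goes in short steps, Python scripts to look and compute and a shell command to move; the robot and the scene stay as the last step left them, time stands still between calls to the robot, and variables do not carry over. Pictures are saved under pics/ and viewed, at most 10 in all, crops included, and the job is handed in when it is done.

```bash
ls; mkdir -p pics
python3 - <<'E'
from rig import telemetry,cams,manip
import cv2,numpy as np
o=telemetry.get_obs();print(o,manip.grasp_offset)
a=cams.get_image("scene");b=cams.get_image("side")
cv2.imwrite("pics/scene.png",a);cv2.imwrite("pics/side.png",b)
for n in("scene","side","wrist"):print(n,cams.camera_info(n))
E
```

```text
pics
{'clock': 0.0, 'joint_pos': array([-2.17693078e-01,  1.04740412e-01,  9.64585083e-02,  1.56389038e+00,
       -1.52519889e-05,  1.35309899e+00]), 'dq': array([ 0.00090491,  0.00115606, -0.00103575,  0.00034142, -0.00077364,
       -0.00257586]), 'joint_torque': array([ 7.03431251e-04, -5.56934094e+01,  5.03644359e+01,  1.70058967e-02,
       -2.22691165e-04, -8.28643181e-07]), 'eef_pos': array([5.99663637e-01, 8.33533944e-05, 2.30492329e-01]), 'tool_rot': array([-3.14024587e+00, -2.82290588e-04,  1.57080040e+00]), 'force': array([ 0.70863871, -0.47135627,  0.28759175]), 'ft_torque': array([-0.00198282, -0.00776173, -0.02439027]), 'finger_force': 0.0, 'finger_gap': 0.08541566242769763} -0.0187
scene {'mtx': array([[477.88752627,   0.        , 276.53643592],
       [  0.        , 477.88752627, 206.62362666],
       [  0.        ,   0.        ,   1.        ]]), 'dist_coeffs': array([-0.12746552,  0.        ,  0.        ,  0.        ,  0.        ]), 'view': array([[ 0.01071892,  0.99978633,  0.01767456, -0.07894101],
       [ 0.54469696,  0.00898497, -0.83858481, -0.21187324],
     
[... 640 characters left out ...]
 [ 0.00000000e+00,  0.00000000e+00,  0.00000000e+00,
         1.00000000e+00]])}
wrist {'mtx': array([[344.15946044,   0.        , 280.77565851],
       [  0.        , 344.15946044, 206.43682992],
       [  0.        ,   0.        ,   1.        ]]), 'dist_coeffs': array([-0.06063379,  0.        ,  0.        ,  0.        ,  0.        ]), 'tool_from_camera': array([[-8.30824733e-04, -9.63241303e-01, -2.68636375e-01,
         6.61192343e-02],
       [ 9.99999205e-01, -5.45478439e-04, -1.13684050e-03,
         1.59904492e-03],
       [ 9.48516374e-04, -2.68637106e-01,  9.63240990e-01,
        -1.42668554e-01],
       [ 0.00000000e+00,  0.00000000e+00,  0.00000000e+00,
         1.00000000e+00]])}
```

View pics/scene.png

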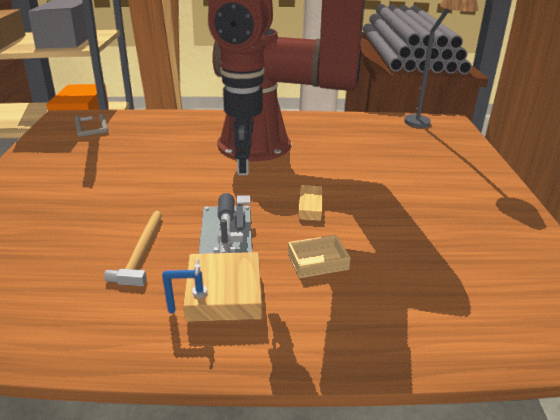

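View pics/side.png

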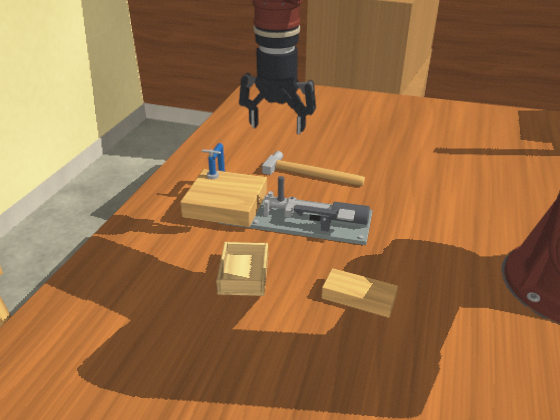

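The scene view shows the driver around (228,225), with the board in front of it, the hammer to the left and the box and offcut to the right. In the side view the handle top is near (281,178) and the trip pad near (346,214). Next I'll cast rays through these and check them in a close wrist view.

```bash
cat > h.py <<'E'
from rig import telemetry,cams,manip
import cv2,numpy as np
from scipy.spatial.transform import Rotation as R
def pose():
    o=telemetry.get_obs();T=np.eye(4);T[:3,:3]=R.from_euler('xyz',o['tool_rot']).as_matrix();T[:3,3]=o['eef_pos'];return T
def c2w(n,T=None):
    i=cams.camera_info(n)
    return T@i['tool_from_camera'] if n=='wrist' else np.linalg.inv(i['view'])
def ray(n,px,T=None):
    i=cams.camera_info(n);M=c2w(n,T)
    p=cv2.undistortPoints(np.array([[px]],float),i['mtx'],i['dist_coeffs'])[0,0]
    return M[:3,3],M[:3,:3]@np.r_[p,1]
def onz(n,px,z,T=None):
    c,d=ray(n,px,T);return c+d*(z-c[2])/d[2]
def proj(n,P,T=None):
    i=cams.camera_info(n);V=np.linalg.inv(c2w(n,T))
    return cv2.projectPoints(np.array(P,float).reshape(-1,1,3),cv2.Rodrigues(V[:3,:3])[0],V[:3,3],i['mtx'],i['dist_coeffs'])[0][:,0]
E
python3 - <<'E'
from h import *
print('handle',onz('side',(281,178),.105),'pad',onz('side',(346,214),.064))
T=pose();w=cams.get_image('wrist');cv2.imwrite('pics/w1.png',w);np.save('T1.npy',T)
a=cv2.imread('pics/side.png')[150:260,180:400];b=cv2.imread('pics/scene.png')[180:330,150:290]
a=cv2.resize(a,None,fx=2.4,fy=2.4,interpolation=2);b=cv2.resize(b,None,fx=2,fy=2,interpolation=2)
c=np.zeros((590,800,3),np.uint8);c[:264,:528]=a;c[280:580,:280]=b;cv2.imwrite('pics/c1.png',c)
E
```

```text
handle [ 0.60226689 -0.04197398  0.105     ] pad [ 0.44801349 -0.00774888  0.064     ]
```

View pics/w1.png

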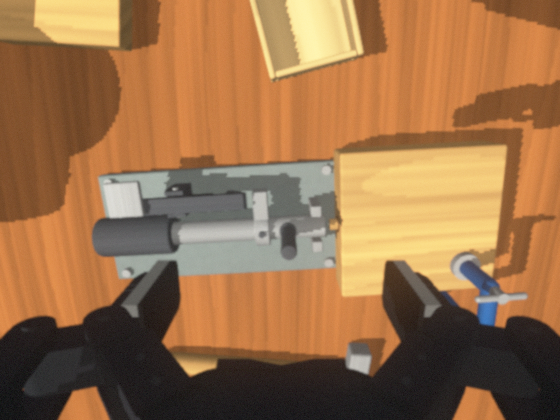

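View pics/c1.png

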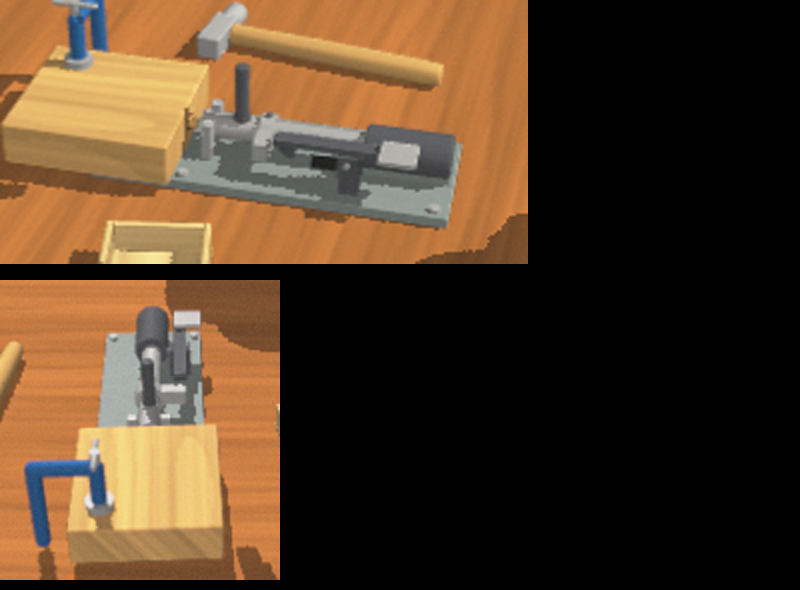

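The wrist view shows the handle top near (288,251), the trip pad at (124,199) and the driver yawed slightly. The crops give the same pixels as the side view. Now I'll combine the views.

Run:
```python
from h import *
T=np.load('T1.npy')
w=cv2.imread('pics/w1.png');hsv=cv2.cvtColor(w,cv2.COLOR_BGR2HSV)
# pad: bright low-saturation blob in window
m=((hsv[...,1]<40)&(hsv[...,2]>150)).astype(np.uint8);m[:, :95]=0;m[:,150:]=0;m[:170]=0;m[225:]=0
ys,xs=np.nonzero(m);print('pad px',xs.mean(),ys.mean(),xs.min(),xs.max(),ys.min(),ys.max())
pw=onz('wrist',(xs.mean(),ys.mean()),.064,T);print('pad',pw)
print('handle',onz('wrist',(288,250),.105,T))
print(w[235:265,288].tolist())
A=[onz('wrist',p,.012,T) for p in((109,185),(126,273),(326,170),(330,262))]
print('bolts',A,'yaw',[np.degrees(np.arctan2(*(b-a)[[1,0]])) for a,b in((A[0],A[2]),(A[1],A[3]))])
b=[onz('wrist',p,.056,T) for p in((335,152),(343,297),(505,146))]
print('board',b,np.degrees(np.arctan2(*(b[2]-b[0])[[1,0]])),np.degrees(np.arctan2(-(b[0]-b[1])[0],(b[0]-b[1])[1])))
# two-view
for s,wp in(((280.8,177.9),(288,250)),((345.8,214.2),(xs.mean(),ys.mean()))):
    c1,d1=ray('side',s);c2,d2=ray('wrist',wp,T)
    x=np.linalg.lstsq(np.c_[d1,-d2],c2-c1,rcond=None)[0];print(c1+d1*x[0],c2+d2*x[1])
```

```text
pad px 124.00631458094145 194.51664753157291 99 149 173 217
pad [ 0.45386672 -0.00840378  0.064     ]
handle [ 0.60688274 -0.0465855   0.105     ]
[[63, 63, 67], [66, 67, 68], [66, 66, 69], [60, 62, 67], [61, 61, 66], [61, 65, 71], [61, 63, 67], [61, 63, 67], [58, 61, 64], [64, 65, 69], [76, 76, 79], [92, 91, 94], [103, 103, 105], [105, 105, 104], [102, 102, 102], [107, 106, 108], [106, 108, 110], [107, 109, 109], [108, 111, 112], [108, 107, 111], [105, 107, 109], [105, 106, 109], [110, 109, 114], [110, 110, 113], [122, 125, 126], [141, 146, 145], [154, 163, 157], [158, 166, 162], [160, 169, 164], [157, 165, 159]]
bolts [array([ 0.41353096, -0.01023789,  0.012     ]), array([ 0.41922276, -0.11544121,  0.012     ]), array([0.64860736, 0.00556052, 0.012     ]), array([ 0.65690044, -0.10053608,  0.012     ])] yaw [np.float64(3.8448060466720513), np.float64(3.5884056512640257)]
board [array([0.65061335, 0.02966129, 0.056     ]), array([ 0.66533118, -0.11999948,  0.056     ]), array([0.81096521, 0.03649488, 0.056     ])] 2.4402529532152677 5.616479020972352
[ 0.60501045 -0.04941622  0.10043888] [ 0.60698071 -0.0486251   0.10014621]
[ 0.44892253 -0.01113322  0.06102266] [ 0.45164196 -0.00952764  0.0593379 ]
```

```bash
python3 -m inch '[[-0.01,0.001,0.01,-0.01,1],[-0.025,0.003,0.03,-0.03,1],[-0.04,0.005,0.05,-0.05,1],[-0.047,0.005,0.065,-0.065,1],[-0.047,0.005,0.07,-0.065,1],[-0.047,0.005,0.07,-0.065,1]]'
python3 - <<'E'
from h import *
T=pose();print(T.round(4));np.save('T2.npy',T);w=cams.get_image('wrist');cv2.imwrite('pics/w2.png',w)
print(proj('wrist',[[.605,-.047,.105],[.605,-.047,.05],[.449,-.012,.064]],T))
E
```

```text
clock: 0.75
eef_pos: [0.6044, -0.0468, 0.1604]
tool_rot: [-3.14, -0.001, 1.635]
force: [0.2, 0.2, -0.0]
finger_gap: 0.0855
finger_force: 0.0
[[-6.430e-02  9.979e-01 -1.400e-03  6.044e-01]
 [ 9.979e-01  6.430e-02  6.000e-04 -4.680e-02]
 [ 7.000e-04 -1.400e-03 -1.000e+00  1.604e-01]
 [ 0.000e+00  0.000e+00  0.000e+00  1.000e+00]]
[[279.78024271 223.98227162]
 [280.14959335 201.04626789]
 [ 62.87449241 144.6870707 ]]
```

View pics/w2.png

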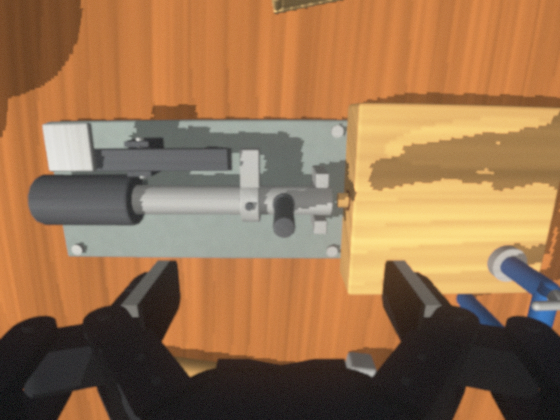

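The wrist view shows the driver square to the tool, with the handle top at (284,227) and the pad at (69,147). The handle is about 2.5 mm ahead of the estimate. I'll go down with a slight rearward bias so that closing can't push the bolt forward.

```bash
python3 -m inch '[[-0.002,0.001,0.02,0,1],[-0.002,0.001,0.045,0,1],[-0.002,0.001,0.07,0,1],[-0.002,0.001,0.085,0,1],[-0.002,0.001,0.089,0,1],[-0.002,0.001,0.089,0,0],[-0.002,0.001,0.089,0,0]]' && python3 -m inch '[[0,0,0,0,-0.5],[0,0,0,0,-1],[0,0,0,0,-1],[0,0,0,0,-1],[0,0,0,0,-1],[0,0,0,0,-1],[0,0,0,0,-1]]'
```

```text
clock: 1.5
eef_pos: [0.6071, -0.049, 0.0739]
tool_rot: [3.14, 0.001, 1.636]
force: [-0.1, 1.1, 0.9]
finger_gap: 0.0592
finger_force: 0.0
clock: 2.2
eef_pos: [0.6066, -0.0491, 0.0731]
tool_rot: [3.14, 0.0, 1.636]
force: [-0.6, 0.8, 5.6]
finger_gap: 0.0121
finger_force: 58.4
```

```bash
python3 -m inch '[[0,-0.003,0,0,-1],[0,-0.006,0,0,-1],[0,-0.010,0,0,-1],[0,-0.010,0,0,-1],[0,-0.010,0,0,-1]]' ; python3 -m inch '[[0,-0.003,0,0,-1],[0,-0.006,0,0,-1],[0,-0.010,0,0,-1],[0,-0.010,0,0,-1],[0,-0.010,0,0,-1]]'; for i in 1 2 3 4; do :; done; python3 -m inch '[[0,-0.002,0,0,-1],[0,-0.004,0,0,-1],[0,-0.004,0,0,-1],[0,-0.004,0,0,-1]]'; python3 -m inch '[[0,-0.002,0,0,-1],[0,-0.004,0,0,-1],[0,-0.004,0,0,-1],[0,-0.004,0,0,-1]]'
```

```text
clock: 2.7
eef_pos: [0.5967, -0.0497, 0.0731]
tool_rot: [3.14, 0.0, 1.636]
force: [2.3, 1.3, 5.4]
finger_gap: 0.0124
finger_force: 58.7
clock: 3.2
eef_pos: [0.5874, -0.0503, 0.0731]
tool_rot: [3.138, 0.0, 1.636]
force: [7.0, 1.7, 2.9]
finger_gap: 0.0122
finger_force: 58.8
clock: 3.6
eef_pos: [0.5836, -0.0505, 0.0731]
tool_rot: [3.138, 0.0, 1.636]
force: [8.3, 1.7, 3.7]
finger_gap: 0.0126
finger_force: 59.5
clock: 4.0
eef_pos: [0.5796, -0.0508, 0.0731]
tool_rot: [3.138, 0.0, 1.636]
force: [7.1, 1.4, 2.9]
finger_gap: 0.0125
finger_force: 59.5
```

```bash
python3 -m inch '[[0,-0.001,0,0,-1],[0,-0.002,0,0,-1],[0,-0.002,0,0,-1]]' ; python3 -m inch '[[0,-0.001,0,0,-1],[0,-0.001,0,0,-1],[0,-0.001,0,0,-1]]';  python3 -m inch '[[0,-0.001,0,0,-1],[0,-0.001,0,0,-1],[0,-0.001,0,0,-1]]'
```

```text
clock: 4.3
eef_pos: [0.5779, -0.0508, 0.0731]
tool_rot: [3.137, 0.0, 1.636]
force: [8.5, 1.6, 2.0]
finger_gap: 0.0123
finger_force: 59.4
clock: 4.6
eef_pos: [0.5769, -0.0509, 0.0731]
tool_rot: [3.137, 0.0, 1.636]
force: [9.6, 2.3, 2.7]
finger_gap: 0.0127
finger_force: 59.4
clock: 4.9
eef_pos: [0.576, -0.0509, 0.0731]
tool_rot: [3.137, 0.0, 1.636]
force: [9.2, 2.8, 1.3]
finger_gap: 0.0123
finger_force: 59.4
```

```bash
python3 -m inch '[[0,-0.001,0,0,-1],[0,-0.001,0,0,-1],[0,-0.001,0,0,-1]]';  python3 -m inch '[[0,-0.001,0,0,-1],[0,-0.001,0,0,-1],[0,-0.001,0,0,-1]]'
```

```text
clock: 5.2
eef_pos: [0.575, -0.051, 0.0731]
tool_rot: [3.137, 0.0, 1.636]
force: [10.4, 2.2, 1.7]
finger_gap: 0.0125
finger_force: 59.4
clock: 5.5
eef_pos: [0.5741, -0.0511, 0.0731]
tool_rot: [3.137, 0.0, 1.636]
force: [9.8, 2.0, 1.2]
finger_gap: 0.0123
finger_force: 59.4
```

```bash
python3 -m inch '[[0,-0.001,0,0,-1],[0,-0.001,0,0,-1],[0,-0.001,0,0,-1]]';  python3 -m inch '[[0,-0.001,0,0,-1],[0,-0.001,0,0,-1],[0,-0.001,0,0,-1]]'
```

```text
clock: 5.8
eef_pos: [0.5731, -0.0511, 0.0731]
tool_rot: [3.137, 0.0, 1.636]
force: [10.9, 1.7, 1.2]
finger_gap: 0.0122
finger_force: 59.4
clock: 6.1
eef_pos: [0.5722, -0.0512, 0.0731]
tool_rot: [3.137, 0.0, 1.636]
force: [10.0, 2.0, 1.3]
finger_gap: 0.0123
finger_force: 59.4
```

```bash
python3 -c "
from h import *
o=telemetry.get_obs();print(o['force'],o['ft_torque'])"
```

```text
[9.97130774 1.96292517 1.34713159] [ 0.48487185 -1.95149581  0.01115655]
```

```bash
python3 -m inch '[[0,-0.001,0,0,-1],[0,-0.001,0,0,-1],[0,-0.001,0,0,-1]]';  python3 -m inch '[[0,-0.001,0,0,-1],[0,-0.001,0,0,-1],[0,-0.001,0,0,-1]]'
```

```text
clock: 6.4
eef_pos: [0.5712, -0.0513, 0.0731]
tool_rot: [3.137, 0.0, 1.636]
force: [11.2, 2.5, 0.3]
finger_gap: 0.0124
finger_force: 59.4
clock: 6.7
eef_pos: [0.5703, -0.0513, 0.0731]
tool_rot: [3.137, 0.0, 1.636]
force: [11.3, 2.6, 1.1]
finger_gap: 0.0123
finger_force: 59.4
```

```bash
python3 -m inch '[[0,-0.001,0,0,-1],[0,-0.001,0,0,-1],[0,-0.001,0,0,-1]]'
```

```text
clock: 7.0
eef_pos: [0.5693, -0.0514, 0.0731]
tool_rot: [3.137, 0.0, 1.636]
force: [12.6, 2.7, 0.9]
finger_gap: 0.0125
finger_force: 59.4
```

```bash
python3 -m inch '[[0,-0.001,0,0,-1],[0,-0.001,0,0,-1],[0,-0.001,0,0,-1]]';  python3 -m inch '[[0,-0.001,0,0,-1],[0,-0.001,0,0,-1],[0,-0.001,0,0,-1]]'
```

```text
clock: 7.3
eef_pos: [0.5684, -0.0514, 0.0731]
tool_rot: [3.136, 0.0, 1.636]
force: [12.2, 2.4, 0.4]
finger_gap: 0.0122
finger_force: 59.3
clock: 7.6
eef_pos: [0.5672, -0.0515, 0.0731]
tool_rot: [3.137, 0.0, 1.636]
force: [10.3, 2.3, 1.3]
finger_gap: 0.0122
finger_force: 59.4
```

```bash
python3 -c "
from h import *
w=cams.get_image('wrist');cv2.imwrite('pics/w3.png',w)
o=telemetry.get_obs();print(o['force'],o['ft_torque'])"
```

```text
[11.71062628  2.57542553  0.59463751] [ 0.44728936 -2.05545967 -0.07259412]
```

View pics/w3.png

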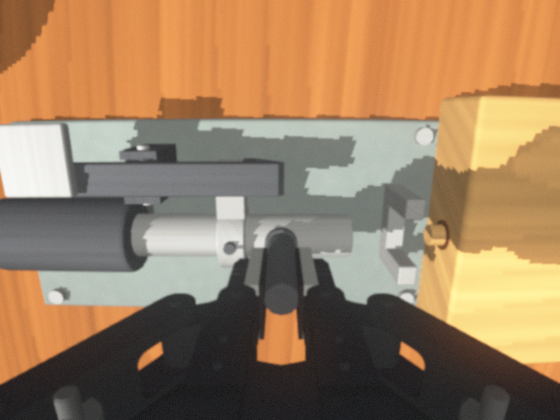

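The picture shows the fingers holding the handle at (283,250) and the front end of the bolt clear of the saddle, with the dowel still standing out at (437,233). The pull dropped from 12.2 to 10.3 N at this step, which may be the catch. I'll test it by easing forward.

```bash
python3 -m inch '[[0,0.001,0,0,-1],[0,0.001,0,0,-1],[0,0.001,0,0,-1]]';  python3 -m inch '[[0,0.001,0,0,-1],[0,0.001,0,0,-1],[0,0.001,0,0,-1]]'
```

```text
clock: 7.95
eef_pos: [0.5674, -0.0515, 0.0731]
tool_rot: [3.139, 0.0, 1.636]
force: [6.3, 1.2, 5.0]
finger_gap: 0.0124
finger_force: 59.7
clock: 8.25
eef_pos: [0.5675, -0.0515, 0.073]
tool_rot: [3.141, 0.0, 1.636]
force: [0.4, 0.3, 8.7]
finger_gap: 0.0122
finger_force: 60.1
```

The tool held still while the pull fell to about 0 N, so the bolt is caught. Now I'll let go and rise.

```bash
python3 -m inch '[[0,0,0,0,-0.5],[0,0,0,0,0],[0,0,0,0,0.2],[0,0,0,0,0.4],[0,0,0,0,0.4],[0,0,0,0,0.4]]'; python3 -m inch '[[0,0,-0.015,0,0.4],[0,0,-0.04,0,0.4],[0,0,-0.065,0,0.4],[0,0,-0.085,0,0.4],[0,0,-0.09,0,0.4],[0,0,-0.09,0,0.4]]'
python3 - <<'E'
from h import *
T=pose();print(T.round(4));np.save('T4.npy',T);w=cams.get_image('wrist');cv2.imwrite('pics/w4.png',w)
E
```

```text
clock: 8.85
eef_pos: [0.5672, -0.0515, 0.0722]
tool_rot: [-3.141, -0.0, 1.636]
force: [-0.5, -0.7, 0.4]
finger_gap: 0.0594
finger_force: 0.0
clock: 9.45
eef_pos: [0.5679, -0.0516, 0.1636]
tool_rot: [3.14, 0.001, 1.636]
force: [-0.6, 0.6, -0.4]
finger_gap: 0.06
finger_force: 0.0
[[-6.500e-02  9.979e-01  2.000e-03  5.679e-01]
 [ 9.979e-01  6.500e-02 -7.000e-04 -5.160e-02]
 [-8.000e-04  1.900e-03 -1.000e+00  1.636e-01]
 [ 0.000e+00  0.000e+00  0.000e+00  1.000e+00]]
```

View pics/w4.png

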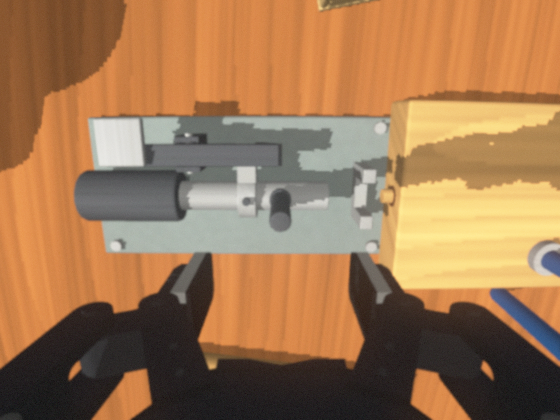

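The bolt stays cocked: the handle is at (281,222) and the bolt front at (327,195), clear of the dowel. The pad's top is centred near (119,142).

Run:
```python
from h import *
T=np.load('T4.npy');w=cv2.imread('pics/w4.png');hsv=cv2.cvtColor(w,cv2.COLOR_BGR2HSV)
m=((hsv[...,1]<40)&(hsv[...,2]>175)).astype(np.uint8);m[:,:85]=0;m[:,155:]=0;m[:105]=0;m[172:]=0
c=max(cv2.findContours(m,0,2)[0],key=cv2.contourArea);r=cv2.minAreaRect(c);print(r)
p=onz('wrist',r[0],.064,T);print('pad',p)
cs=[onz('wrist',q,.064,T)[:2] for q in cv2.boxPoints(r)];print(np.linalg.norm(np.diff(cs,axis=0),axis=1))
d=T[:3,:3].T@(p-T[:3,3]);print('tool shift',d, 'expect', np.array([.6075,-.049])+np.array([[np.cos(.065),-np.sin(.065)],[np.sin(.065),np.cos(.065)]])@[-.153,.045])
```

```text
((115.59016418457031, 141.99180603027344), (50.60947799682617, 50.06626510620117), 84.80557250976562)
pad [ 0.45008055 -0.01350739  0.064     ]
[0.0360238  0.03501696 0.03734373]
tool shift [ 0.04579423 -0.11525916  0.09931663] expect [ 0.45190016 -0.01403303]
```

The pad measures 36 mm square, and its position is within 2 mm of the one predicted from the handle. I'll move over it with the fingers shut, down to 9 mm above.

```bash
python3 -m inch '[[0.008,-0.02,0,0,-1],[0.018,-0.045,0,0,-1],[0.03,-0.075,0,0,-1],[0.04,-0.1,0,0,-1],[0.046,-0.112,0,0,-1],[0.046,-0.114,0.02,0,-1],[0.046,-0.114,0.045,0,-1],[0.046,-0.114,0.07,0,-1],[0.046,-0.114,0.085,0,-1],[0.046,-0.114,0.09,0,-1],[0.046,-0.114,0.09,0,-1]]'; python3 -m inch '[[0,0,0.003,0,-1],[0,0,0.005,0,-1],[0,0,0.005,0,-1]]'
```

```text
clock: 10.6
eef_pos: [0.45, -0.0128, 0.0717]
tool_rot: [-3.14, -0.001, 1.636]
force: [-0.2, -0.0, 1.2]
finger_gap: 0.0
finger_force: 0.0
clock: 10.9
eef_pos: [0.4508, -0.0131, 0.0677]
tool_rot: [3.141, 0.0, 1.636]
force: [-0.4, -0.7, 0.2]
finger_gap: -0.0003
finger_force: 0.0
```

```bash
python3 -m inch '[[0,0,0.002,0,-1],[0,0,0.004,0,-1],[0,0,0.004,0,-1]]'; python3 -m inch '[[0,0,0.001,0,-1],[0,0,0.003,0,-1],[0,0,0.003,0,-1]]'; python3 -m inch '[[0,0,0.001,0,-1],[0,0,0.003,0,-1],[0,0,0.003,0,-1]]'
```

```text
clock: 11.2
eef_pos: [0.4507, -0.0131, 0.0637]
tool_rot: [3.141, 0.0, 1.636]
force: [-0.6, 0.0, 1.9]
finger_gap: -0.0001
finger_force: 1.4
clock: 11.5
eef_pos: [0.4498, -0.0131, 0.0608]
tool_rot: [-3.14, 0.001, 1.636]
force: [-7.3, 0.5, 10.5]
finger_gap: -0.0002
finger_force: 5.6
clock: 11.8
eef_pos: [0.4496, -0.013, 0.0572]
tool_rot: [-3.14, 0.0, 1.636]
force: [-3.7, -0.3, 3.8]
finger_gap: -0.0001
finger_force: 2.1
```

```bash
python3 -m inch '[[0,0,0.001,0,-1],[0,0,0.002,0,-1],[0,0,0.002,0,-1]]'; python3 -m inch '[[0,0,0.001,0,-1],[0,0,0.001,0,-1]]'
python3 - <<'E'
from h import *
a=cams.get_image('side')[150:260,180:400];cv2.imwrite('pics/s5.png',cv2.resize(a,None,fx=3,fy=3,interpolation=2))
E
```

```text
clock: 12.1
eef_pos: [0.4501, -0.0129, 0.055]
tool_rot: [-3.141, -0.0, 1.636]
force: [-4.7, -0.7, 4.0]
finger_gap: 0.0002
finger_force: 2.5
clock: 12.3
eef_pos: [0.4502, -0.0129, 0.0541]
tool_rot: [-3.141, -0.0, 1.636]
force: [-4.2, 0.3, 4.6]
finger_gap: 0.0
finger_force: 2.5
```

View pics/s5.png

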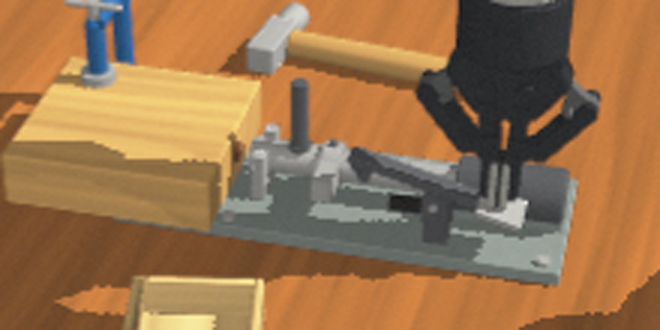

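The lever is down and the handle is back at its rest pixel (280,178), so the bolt has fired. I'll rise and check the dowel from close by.

```bash
python3 -m inch '[[0,0,-0.005,0,-1],[0,0,-0.015,0,-1],[0,0,-0.04,0,-1],[0,0,-0.08,0,-1],[0,0,-0.11,0,-1],[0,0.04,-0.11,0,-1],[0,0.08,-0.11,0,-1],[0,0.12,-0.11,0,-1],[0,0.16,-0.11,0,-1],[0,0.17,-0.11,0,-1],[0,0.17,-0.11,0,-1]]'
python3 - <<'E'
from h import *
w=cams.get_image('wrist');cv2.imwrite('pics/w6.png',cv2.resize(w[130:380,180:480],None,fx=2.4,fy=2.4,interpolation=2))
E
```

```text
clock: 13.45
eef_pos: [0.6214, -0.0018, 0.1641]
tool_rot: [3.142, -0.0, 1.636]
force: [0.1, 0.4, 0.4]
finger_gap: -0.0001
finger_force: 0.0
```

View pics/w6.png

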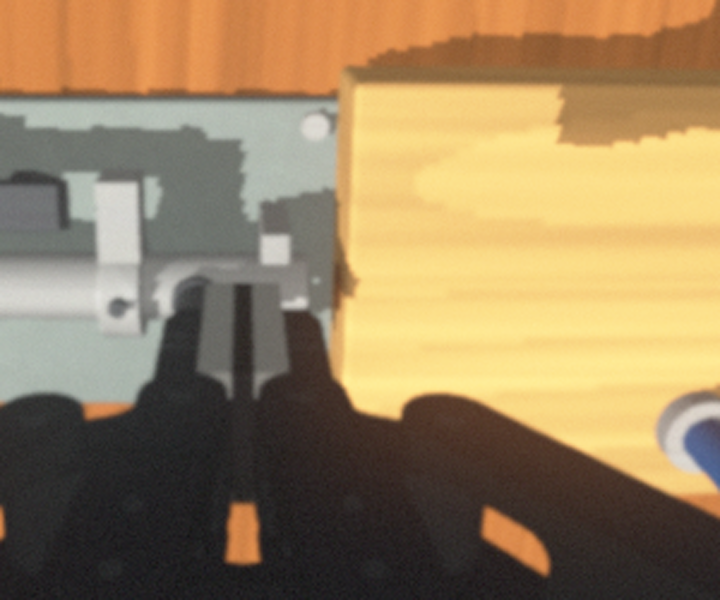

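No dowel stands out of the board's edge any more. Only its dark end shows, flush at (347,280) in the crop.

```bash
python3 -c "
from rig import manip
print(manip.sign_off())"
```

```text
the job is handed in; nothing more can be done
None
```

The job is handed in at about 13.5 s: the bolt was drawn to the catch by feel and stayed cocked when released, pressing the trip pad fired it, and the dowel looks flush in the last wrist picture; the hammer, box and offcut were not touched.

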